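# Find the rattling power brick and show it to the scanner

## Robot

A 7-joint arm with a two-finger parallel gripper is mounted at the origin on a cart in front of the work surface, level with it; the furniture and walls round the work are solid. World frame = base frame: x ahead of the robot, y to its left, z up, the work surface at z = 0. Lengths are in m, angles in rad, forces in N, time in s.
With the tool pointing down it reaches from about 0.4 to 0.85 m from the base axis. Payload 10.4 kg.
Tool frame: the origin (TCP) lies midway between the tips of the shut fingers; the grasp point (between the pads) lies 19 mm behind it; z points along the fingers, y is the line along which they close (so a half turn about z gives the same grasp; the last joint's range is limited). The gripper opens to 87 mm and grips with 3 to 60 N. Pads are 19 mm wide; open, the fingers measure 117 mm over their backs; the gripper's body (75 mm by 190 mm) begins 51 mm behind the grasp point.
Start: joints at [1.304, 0.332, -0.065, 1.46, 0.022, 1.35, -0.088], TCP at [0.151, -0.607, 0.223] pointing down, gripper open.
Joint ranges: [-2.6, 2.6], [-0.5, 2.12], [-1.47, 1.34], [0.16, 2.42], [-1.27, 4.41], [0.06, 2.06], [-2.6, 2.6]. Speed limits (rad/s): [2.22, 2.22, 2.79, 2.79, 3.14, 3.14, 3.14].

## Interface

Orientations are given as a unit quaternion [x, y, z, w].
In Python, from bench import r gives the robot as it stands.
- The arm moves only by the tool move_arm, never from a script. Its argument "targets" is a list of rows, each a list of 3 entries, a list of its own where there are three numbers: the shift along the tool's x, y, z in cm, then the turn, a rotation vector about the tool's x, y, z in rad, then the opening in per cent of the stroke, from 0 (shut) to 100 (fully open). In form: [[[x, y, z], [wx, wy, wz], gripper], ...]. A call has 1 to 20 rows; each row shifts and turns the commanded pose from where the row before left it, along the tool's axes as they then stand; what a row does not reach is not made up. A row lasts 1/8 s, in which the tool goes at most 62.5 mm and 10.7 degrees, less where a joint would pass 70% of its speed; a pose out of reach is approached as far as the arm can. A call with a gripper value outside its range is refused whole. The fingers move at their own pace and stop on an object; "grip_force" is the grip in N (left out, the last holds). Time passes only in rows, so rows that do not move let the fingers close. It gives the time, the measured TCP pose, the force, the opening and the grip force at its end, in the units of the state.
- r.read_state(): the state, without advancing time (a new reading comes with each control period).
- r.camera(name): name is "scene" or "top" or "wrist"; returns a dict with "image" (400x640x3 uint8, blue, green, red), "vertical_fov" (degrees; the focal length in pixels is half the picture's height over the tangent of half this angle, whatever the lens; pixels are square), "cx", "cy" (the principal point, pixels), "cam_to_world" (4x4, takes a point from camera to world coordinates). Camera axes: x right, y down, z forward; pixel columns grow to the right and rows downward; lengths in m; the calibration is good to about 2 mm. A picture is of the moment at which its call begins. There is no depth.
- r.close_job(): hands the job in; it is judged then, once.
The state is a dict: "time": time; "joint_positions": joint angles; "joint_vel": joint speeds; "joint_torque": joint torques, N m; "ee_pos": TCP position; "eef_rot": TCP orientation; "ft_force": force on the tool from outside, world axes, zero at the start; "torque": the same for the moment, N m; "width": finger opening in m; "grip_force": force on a finger pad.
Only numpy, scipy, OpenCV 4.12 (cv2) and the standard library are available. Lean on these libraries where they do the work, as an engineer would, in place of code of your own. Each camera call takes 0.05 s, during which the arm holds its last target. There are 200 camera calls.

## Task

Three sealed power bricks stand in the returns tray, and one of them has a heavy part broken loose inside: lift them one at a time, tilt each well to and fro along its length a couple of times to feel which one rattles, and set every quiet one you lifted back down in a bay of the tray, not dropping it. Book in the rattling one by holding it up level, its bar-code sticker squarely facing the middle of the scanner window about 5 cm from the glass, without touching the scanner and without ever showing it a quiet brick; leave the tools lying on the bench alone. Finish while still holding the rattling brick there, gripped and motionless: it is not put down.

Things in the scene. Friction and masses are not known exactly. Their poses are not given: they have to be found in the camera images.
- returns_tray: Low grey plastic tray, fixed, 126 (own x) x 252 (y) mm, floor 4 mm thick, rim 12 mm high. Three bays side by side along y, 86 mm apart, each for one brick standing on its long edge. Origin: under the middle of the tray; +x points to its far side, +y to its left. The bricks stand in it with their sticker ends to +x. Which bay and which brick has the loose part changes.
- bay_left (a point): Middle of the floor of the left bay of the tray (at y = +86 mm of the tray, 4 mm up). Round-topped guide ribs on both sides, 12 mm above the bench, leave the brick 2 mm play each way; round end stops leave 3 mm each way. A seated brick's centre is 28 mm above this point. Axes as the tray's.
- bay_middle (a point): Middle of the floor of the middle bay of the tray (at y = 0 mm of the tray, 4 mm up). Round-topped guide ribs on both sides, 12 mm above the bench, leave the brick 2 mm play each way; round end stops leave 3 mm each way. A seated brick's centre is 28 mm above this point. Axes as the tray's.
- bay_right (a point): Middle of the floor of the right bay of the tray (at y = -86 mm of the tray, 4 mm up). Round-topped guide ribs on both sides, 12 mm above the bench, leave the brick 2 mm play each way; round end stops leave 3 mm each way. A seated brick's centre is 28 mm above this point. Axes as the tray's.
- brick_1_center (a point): One of three alike sealed power bricks: hollow black plastic shell 100 long (own x) x 46 thick (y) x 56 mm high (z), 0.24 to 0.8 kg in all (weights vary widely). It stands on its long edge in a tray bay; bar-code sticker on its +x end, sockets in its -x end. Point: its centre, 28 mm above its underside. Grip across the 46 mm, fingertips above the bay ribs. 
- brick_1_sticker (a point): Centre of the bar-code sticker (26 x 38 mm, white) on the +x end face of that brick, 50 mm from the brick's centre; +x points straight out of the sticker. In the rattling brick a round part of about 0.16 kg rolls freely end to end, some 55 mm, once the brick is tilted lengthwise by more than 10 degrees, and knocks at the ends; the balance in the grip shifts with it.
- brick_2_center (a point): One of three alike sealed power bricks: hollow black plastic shell 100 long (own x) x 46 thick (y) x 56 mm high (z), 0.24 to 0.8 kg in all (weights vary widely). It stands on its long edge in a tray bay; bar-code sticker on its +x end, sockets in its -x end. Point: its centre, 28 mm above its underside. Grip across the 46 mm, fingertips above the bay ribs. 
- brick_2_sticker (a point): Centre of the bar-code sticker (26 x 38 mm, white) on the +x end face of that brick, 50 mm from the brick's centre; +x points straight out of the sticker. In the rattling brick a round part of about 0.16 kg rolls freely end to end, some 55 mm, once the brick is tilted lengthwise by more than 10 degrees, and knocks at the ends; the balance in the grip shifts with it.
- brick_3_center (a point): One of three alike sealed power bricks: hollow black plastic shell 100 long (own x) x 46 thick (y) x 56 mm high (z), 0.24 to 0.8 kg in all (weights vary widely). It stands on its long edge in a tray bay; bar-code sticker on its +x end, sockets in its -x end. Point: its centre, 28 mm above its underside. Grip across the 46 mm, fingertips above the bay ribs. 
- brick_3_sticker (a point): Centre of the bar-code sticker (26 x 38 mm, white) on the +x end face of that brick, 50 mm from the brick's centre; +x points straight out of the sticker. In the rattling brick a round part of about 0.16 kg rolls freely end to end, some 55 mm, once the brick is tilted lengthwise by more than 10 degrees, and knocks at the ends; the balance in the grip shifts with it.
- scanner: Hands-free bar-code scanner, grey plastic, fixed on the bench: round foot 86 mm wide, stem, and a head 84 mm wide and 84 mm high whose top is 154 mm above the bench. Origin: on the bench below the window; its front and window look to its own -x.
- scanner_window (a point): Centre of the dark upright window in the front of the scanner head, 112 mm above the bench. The window looks to this point's -x (towards the robot); y to its left, z up.

How it is judged:
By the outcome, as a careful person would: the job done as asked, in the order asked, and still so for the second after the job is handed in, while the arm keeps its last pose, push and grip.
It also fails if it takes over 72 s, if anything falls off the work surface, if the arm or the gripper's body presses on something with over 40 N, if the wrist force passes 120 N, or if a joint passes its speed limit or range.

## Working session

There is one attempt and no reset: what is moved stays moved. The work goes in short steps, Python scripts to look and compute and a tool call to move; the robot and the scene stay as the last step left them, time stands still between calls to the robot, and variables do not carry over. Pictures are saved under pics/ and viewed, at most 10 in all, crops included, and the job is handed in when it is done.

Besides the shell and the picture viewer there is one more tool, called after "Request:" as name(argument=value, ...), one argument or row to a line, values as JSON. move_arm: Moves the arm, as the interface text tells. Its arguments: {"type":"object","properties":{"targets":{"type":"array"},"grip_force":{"type":"number"}},"required":["targets"]}

```bash
mkdir -p pics; cat > h.py <<'E'
import numpy as np, cv2
from bench import r
from scipy.spatial.transform import Rotation as R
def cam(n):
    c=r.camera(n); c['f']=200/np.tan(np.radians(c['vertical_fov'])/2); return c
def ray(c,u,v,z):
    T=np.array(c['cam_to_world']); d=T[:3,:3]@np.array([(u-c['cx'])/c['f'],(v-c['cy'])/c['f'],1]); o=T[:3,3]
    return o+d*(z-o[2])/d[2]
def proj(c,p):
    T=np.array(c['cam_to_world']); q=T[:3,:3].T@(np.array(p)-T[:3,3]); return q[:2]/q[2]*c['f']+[c['cx'],c['cy']]
E
python3 - <<'E'
from h import *
s=r.read_state()
for k in s: print(k,np.round(s[k],3))
print(R.from_quat(s['eef_rot']).as_matrix().round(2))
for n in('top','scene'):
    c=cam(n); cv2.imwrite(f'pics/{n}0.png',c['image']); print(n,c['f'],c['cx'],c['cy'],np.round(c['cam_to_world'],3))
E
```

```text
time 0.0
joint_positions [ 1.304  0.333 -0.065  1.461  0.022  1.35  -0.088]
joint_vel [-0.002 -0.    -0.001  0.     0.    -0.     0.   ]
joint_torque [-0.0000e+00 -6.2326e+01  2.5000e-02 -3.8991e+01 -6.1000e-02  4.0000e-02
  0.0000e+00]
ee_pos [ 0.151 -0.606  0.222]
eef_rot [ 0.993  0.122 -0.    -0.001]
ft_force [-0.362  0.584 -0.224]
torque [ 0.018 -0.026 -0.008]
grip_force 0.0
width 0.087
[[ 0.97  0.24 -0.  ]
 [ 0.24 -0.97  0.  ]
 [-0.   -0.   -1.  ]]
top 447.06488872838634 317.1449191930616 198.65958055912589 [[ 0.02  -0.991  0.129  0.316]
 [-1.    -0.022 -0.009 -0.024]
 [ 0.012 -0.128 -0.992  1.236]
 [ 0.     0.     0.     1.   ]]
scene 361.6078306533955 315.666795411903 203.26786394986993 [[-0.871 -0.305  0.385  0.142]
 [-0.491  0.533 -0.689  0.547]
 [ 0.005 -0.789 -0.614  0.62 ]
 [ 0.     0.     0.     1.   ]]
```

View pics/top0.png

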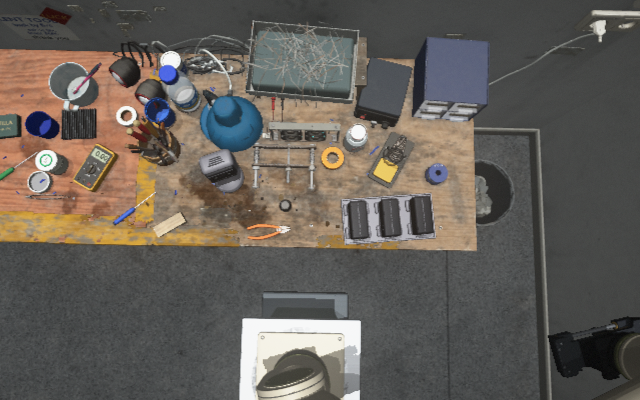

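View pics/scene0.png

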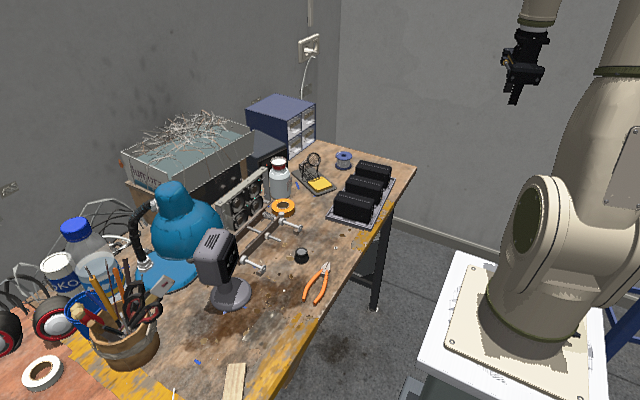

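The top view shows the tray with three bricks at about (388,218) and the scanner at (220,170), with its foot partly hidden. I'll measure both and look at crops.

```bash
python3 - <<'E'
from h import *
c=cam('top'); im=c['image']
a=cv2.resize(im[180:250,330:450],None,fx=6,fy=6,interpolation=cv2.INTER_CUBIC)
b=cv2.resize(im[135:205,190:250],None,fx=6,fy=6,interpolation=cv2.INTER_CUBIC)
s=cam('scene'); d=s['image'][215:325,170:270]
d=cv2.resize(d,(382,420),interpolation=cv2.INTER_CUBIC)
cv2.imwrite('pics/a.png',a)
cv2.imwrite('pics/b.png',np.hstack([b,d]))
for n,p in dict(tl=(342,199),tr=(434,194),bl=(345,243),br=(436,238)).items(): print(n,ray(c,*p,0.012).round(3))
print('scan',ray(c,220,170,0.154).round(3), 'rods',[ray(c,*p,0.05).round(3) for p in((255,147),(255,185),(312,145),(312,185))])
E
```

```text
tl [ 0.475 -0.104  0.012]
tr [ 0.495 -0.359  0.012]
bl [ 0.355 -0.114  0.012]
br [ 0.373 -0.363  0.012]
scan [0.522 0.206 0.154] rods [array([0.607, 0.136, 0.05 ]), array([0.503, 0.132, 0.05 ]), array([ 0.617, -0.018,  0.05 ]), array([ 0.507, -0.021,  0.05 ])]
```

View pics/a.png

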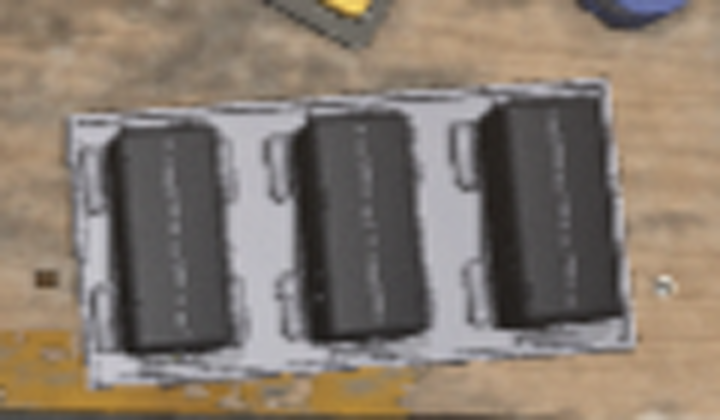

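View pics/b.png

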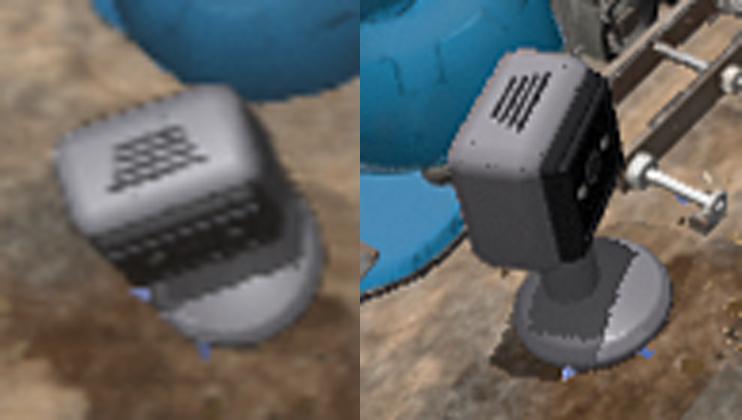

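The crop shows the tray corners at full-image (342,199), (431,193), (436,238) and (345,244). That gives a size of about 0.25 x 0.12 m and a yaw of about 4.6°, which agrees with the given dimensions. The scanner head's front faces down-right, so its yaw is about +20°. I'll move over the right bay.

Request:
move_arm(
  targets=[
    [[1.7, -1.0, 0], [0, 0, 0.08], 100],
    [[3.4, -2.0, 0], [0, 0, 0.084], 100],
    [[3.7, -2.1, 0], [0, 0, 0], 100],
    [[4.1, -1.8, 0], [0, 0, 0], 100],
    [[4.1, -1.8, 0], [0, 0, 0], 100],
    [[4.1, -1.8, 0], [0, 0, 0], 100],
    [[4.1, -1.8, 0], [0, 0, 0], 100],
    [[4.1, -1.8, 0], [0, 0, 0], 100],
    [[2.9, -1.3, 0], [0, 0, 0], 100],
    [[1.5, -0.6, 0], [0, 0, 0], 100],
    [[0, 0, 0], [0, 0, 0], 100],
    [[0, 0, 0], [0, 0, 0], 100],
  ],
)

```text
time: 1.7
ee_pos: [0.4685, -0.4164, 0.2225]
eef_rot: [0.999, 0.039, -0.0, 0.0]
ft_force: [0.2, -0.2, -0.5]
width: 0.0871
grip_force: 0.0
```

```bash
python3 - <<'E'
from h import *
s=r.read_state(); print(s['ee_pos'],R.from_quat(s['eef_rot']).as_matrix().round(3),s['ft_force'],s['torque'])
c=cam('wrist'); cv2.imwrite('pics/w1.png',c['image']); print(c['f'],c['cx'],c['cy'],np.round(c['cam_to_world'],3))
t=cam('top')
P=[ray(t,u,v,.012) for u,v in((342,199.5),(431.2,193.3),(435.7,237.8),(345.3,244.2))]
ce=np.mean(P,0); y=P[0]+P[3]-P[1]-P[2]; yaw=np.arctan2(-y[0],y[1]); print(ce,np.degrees(yaw))
for k in(.086,0,-.086): print(proj(c,[ce[0]-k*np.sin(yaw),ce[1]+k*np.cos(yaw),.06]))
E
```

```text
[ 0.46848544 -0.41641891  0.22248403] [[ 0.997  0.078 -0.001]
 [ 0.078 -0.997 -0.001]
 [-0.001  0.001 -1.   ]] [ 0.1604307  -0.21691162 -0.50843467] [-0.00491438 -0.01252864 -0.01036633]
277.57133567162344 319.04188631215436 200.81192167205364 [[ 0.077 -0.962 -0.263  0.54 ]
 [-0.997 -0.074 -0.019 -0.411]
 [-0.001  0.263 -0.965  0.384]
 [ 0.     0.     0.     1.   ]]
[ 0.42396462 -0.2334022   0.012     ] 5.232202908780025
[ 97.36313967 212.42088074]
[167.40018967 211.45176681]
[237.60176237 210.48037636]
```

View pics/w1.png

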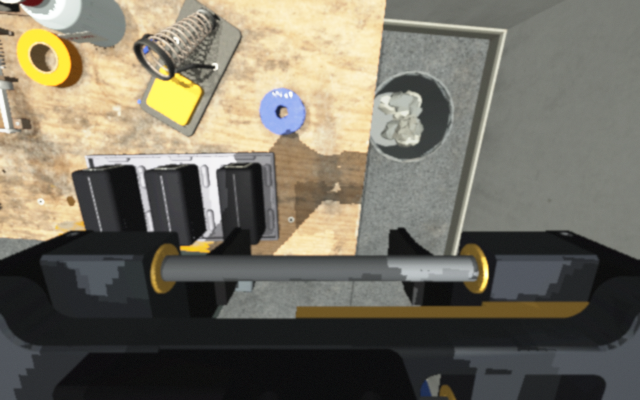

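The wrist picture shows the three bricks with their tops near (110,200), (175,200) and (243,198). That agrees with the predicted positions to about 1 cm. I'll centre over the right bay at 75% opening and refine there.

Request:
move_arm(
  targets=[
    [[-0.7, -2.5, 0], [0, 0, -0.012], 75],
    [[-0.8, -2.5, 0], [0, 0, 0], 75],
    [[-0.8, -2.5, 0], [0, 0, 0], 75],
    [[-0.6, -2.5, 0], [0, 0, 0], 75],
    [[0, 0, 0], [0, 0, 0], 75],
    [[0, 0, 0], [0, 0, 0], 75],
  ],
)

```text
time: 2.55
ee_pos: [0.4318, -0.3192, 0.2228]
eef_rot: [0.999, 0.045, 0.0, 0.0]
ft_force: [-0.2, 0.1, -0.4]
width: 0.0655
grip_force: 0.0
```

```bash
python3 - <<'E'
from h import *
s=r.read_state(); print(s['ee_pos'],R.from_quat(s['eef_rot']).as_matrix().round(3))
c=cam('wrist'); im=c['image'].copy(); print(np.round(c['cam_to_world'],3))
np.savez('w2.npz',**{k:np.array(v) for k,v in c.items()})
v=cv2.resize(im[60:260,60:460],None,fx=2,fy=2,interpolation=cv2.INTER_CUBIC); v=cv2.convertScaleAbs(v,alpha=1.8,beta=20)
cv2.imwrite('pics/w2.png',v)
E
```

```text
[ 0.43184437 -0.3192057   0.22279363] [[ 0.996  0.09   0.   ]
 [ 0.09  -0.996 -0.001]
 [ 0.     0.001 -1.   ]]
[[ 0.089 -0.961 -0.261  0.503]
 [-0.996 -0.086 -0.023 -0.313]
 [-0.     0.262 -0.965  0.384]
 [ 0.     0.     0.     1.   ]]
```

View pics/w2.png

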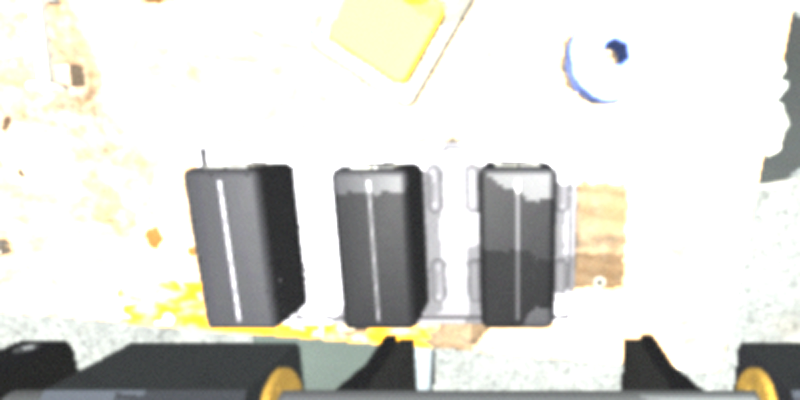

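The picture shows the right brick's midline at crop x≈518 (pixel 319) and its top face from row 144 to 222. The midlines of the middle and left bricks run (370,182)-(378,320) and (219,182)-(238,320).

```bash
python3 - <<'E'
from h import *
c={k:v for k,v in np.load('w2.npz').items()}
for n,a,b in(('R',(517,170),(518,325)),('M',(369.5,170),(378.5,325)),('L',(218,170),(238.5,325))):
    p=[ray(c,u/2+60,v/2+60,.06) for u,v in(a,b)]; d=p[0]-p[1]; print(n,np.mean(p,0).round(4),np.linalg.norm(d).round(4),np.degrees(np.arctan2(d[1],d[0])).round(1))
E
```

```text
R [ 0.4343 -0.3183  0.06  ] 0.0942 5.5
M [ 0.4267 -0.2331  0.06  ] 0.0942 4.5
L [ 0.4189 -0.1466  0.06  ] 0.0942 4.7
```

The three bricks are collinear, 86 mm apart, at a yaw of 5.1°, which is consistent with the tray. I'll grasp the right brick with the TCP at z≈0.020.

Request:
move_arm(
  targets=[
    [[0.2, -0.05, 1.5], [0, 0, 0], 75],
    [[0, 0, 3], [0, 0, 0], 75],
    [[0, 0, 4], [0, 0, 0], 75],
    [[0, 0, 4], [0, 0, 0], 75],
    [[0, 0, 4], [0, 0, 0], 75],
    [[0, 0, 2.5], [0, 0, 0], 75],
    [[0, 0, 1.3], [0, 0, 0], 75],
    [[0, 0, 0], [0, 0, 0], 75],
    [[0, 0, 0], [0, 0, 0], 30],
    [[0, 0, 0], [0, 0, 0], 30],
    [[0, 0, 0], [0, 0, 0], 30],
    [[0, 0, 0], [0, 0, 0], 30],
  ],
  grip_force=40,
)

```text
time: 4.1
ee_pos: [0.4346, -0.3178, 0.0204]
eef_rot: [0.999, 0.046, 0.001, 0.001]
ft_force: [-1.5, -0.9, 6.2]
width: 0.0458
grip_force: 40.0
```

Request:
move_arm(
  targets=[
    [[0, 0, -0.5], [0, 0, 0], 30],
    [[0, 0, -1.2], [0, 0, 0], 30],
    [[0, 0, -2], [0, 0, 0], 30],
    [[0, 0, -2.5], [0, 0, 0], 30],
    [[0, 0, -2.5], [0, 0, 0], 30],
    [[0, 0, -2.5], [0, 0, 0], 30],
    [[0, 0, -1.8], [0, 0, 0], 30],
    [[0, 0, -1], [0, 0, 0], 30],
    [[0, 0, 0], [0, 0, 0], 30],
    [[0, 0, 0], [0, 0, 0], 30],
  ],
)

```text
time: 5.35
ee_pos: [0.4337, -0.3171, 0.1586]
eef_rot: [0.999, 0.046, -0.001, -0.0]
ft_force: [0.5, 0.0, -3.0]
width: 0.0459
grip_force: 40.0
```

```bash
cat > s.py <<'E'
from h import *
s=r.read_state(); m=R.from_quat(s['eef_rot']).as_matrix()
print(s['time'],np.round(s['ee_pos'],4),'F',np.round(s['ft_force'],2),'Ttool',np.round(m.T@s['torque'],3),s['width'],s['grip_force'],'q',np.round(s['joint_positions'],2),'tilt',np.degrees(np.arcsin(m[2,0])).round(1))
E
python3 s.py
```

```text
5.35 [ 0.4337 -0.3171  0.1586] F [ 0.48  0.03 -3.04] Ttool [0.046 0.011 0.093] 0.0459137003918209 39.99886558391154 q [ 0.81  0.2  -0.3   1.76  0.06  1.18 -0.98] tilt -0.1
```

Request:
move_arm(
  targets=[
    [[0, 0, 0], [0, 0.1, 0], 30],
    [[0, 0, 0], [0, 0.17, 0], 30],
    [[0, 0, 0], [0, 0.17, 0], 30],
    [[0, 0, 0], [0, 0.06, 0], 30],
    [[0, 0, 0], [0, 0, 0], 30],
    [[0, 0, 0], [0, 0, 0], 30],
    [[0, 0, 0], [0, 0, 0], 30],
    [[0, 0, 0], [0, -0.06, 0], 30],
    [[0, 0, 0], [0, -0.17, 0], 30],
    [[0, 0, 0], [0, -0.17, 0], 30],
    [[0, 0, 0], [0, -0.1, 0], 30],
    [[0, 0, 0], [0, 0, 0], 30],
    [[0, 0, 0], [0, 0, 0], 30],
  ],
)

```text
time: 6.98
ee_pos: [0.434, -0.3174, 0.1592]
eef_rot: [0.999, 0.046, 0.001, -0.0]
ft_force: [0.6, -0.5, -3.4]
width: 0.0459
grip_force: 40.0
```

```bash
python3 s.py
```

```text
6.975 [ 0.434  -0.3174  0.1592] F [ 0.57 -0.49 -3.44] Ttool [ 0.006 -0.048  0.021] 0.045900823549697226 39.99867847189307 q [ 0.85  0.21 -0.34  1.76  0.07  1.18 -0.99] tilt 0.1
```

Request:
move_arm(
  targets=[
    [[0, 0, 0], [0, -0.1, 0], 30],
    [[0, 0, 0], [0, -0.17, 0], 30],
    [[0, 0, 0], [0, -0.17, 0], 30],
    [[0, 0, 0], [0, -0.06, 0], 30],
    [[0, 0, 0], [0, 0, 0], 30],
    [[0, 0, 0], [0, 0, 0], 30],
    [[0, 0, 0], [0, 0, 0], 30],
    [[0, 0, 0], [0, 0.06, 0], 30],
    [[0, 0, 0], [0, 0.17, 0], 30],
    [[0, 0, 0], [0, 0.17, 0], 30],
    [[0, 0, 0], [0, 0.1, 0], 30],
    [[0, 0, 0], [0, 0, 0], 30],
    [[0, 0, 0], [0, 0, 0], 30],
  ],
)

```text
time: 8.6
ee_pos: [0.4342, -0.3172, 0.1599]
eef_rot: [0.999, 0.046, -0.001, 0.0]
ft_force: [0.2, 0.6, -4.3]
width: 0.0455
grip_force: 40.0
```

```bash
python3 s.py
```

```text
8.6 [ 0.4342 -0.3172  0.1599] F [ 0.19  0.56 -4.32] Ttool [ 0.041  0.046 -0.009] 0.045489074197624824 39.998950716108084 q [ 0.87  0.21 -0.37  1.76  0.08  1.19 -1.  ] tilt -0.1
```

The torque about tool y shifted by 0.09 N·m, which suggests a rattle. I'll repeat with averaged readings to be sure.

```bash
cat > avg.py <<'E'
from h import *
A=[]
for i in range(8):
    r.camera('scene'); s=r.read_state(); m=R.from_quat(s['eef_rot']).as_matrix(); A.append(np.r_[s['ft_force'],m.T@s['torque']])
A=np.array(A); print(s['time'],A.mean(0).round(3),'sd',A.std(0).round(3),np.round(s['joint_positions'],2))
E
python3 avg.py
```

```text
9.0 [ 0.007  0.128 -3.615 -0.009  0.008 -0.009] sd [0.589 0.436 0.216 0.028 0.039 0.026] [ 0.87  0.21 -0.37  1.76  0.08  1.19 -1.  ]
```

Request:
move_arm(
  targets=[
    [[0, 0, 0], [0, 0.1, 0], 30],
    [[0, 0, 0], [0, 0.17, 0], 30],
    [[0, 0, 0], [0, 0.17, 0], 30],
    [[0, 0, 0], [0, 0.06, 0], 30],
    [[0, 0, 0], [0, 0, 0], 30],
    [[0, 0, 0], [0, 0, 0], 30],
    [[0, 0, 0], [0, 0, 0], 30],
    [[0, 0, 0], [0, -0.06, 0], 30],
    [[0, 0, 0], [0, -0.17, 0], 30],
    [[0, 0, 0], [0, -0.17, 0], 30],
    [[0, 0, 0], [0, -0.1, 0], 30],
    [[0, 0, 0], [0, 0, 0], 30],
    [[0, 0, 0], [0, 0, 0], 30],
  ],
)

```text
time: 10.62
ee_pos: [0.434, -0.3174, 0.1592]
eef_rot: [0.999, 0.046, 0.001, -0.0]
ft_force: [-0.6, -0.7, -3.8]
width: 0.0459
grip_force: 40.0
```

```bash
python3 avg.py
```

```text
11.025 [-1.970e-01  1.850e-01 -3.509e+00  1.100e-02 -1.800e-02 -2.000e-03] sd [0.549 0.435 0.519 0.031 0.049 0.028] [ 0.91  0.21 -0.41  1.76  0.09  1.19 -1.  ]
```

Request:
move_arm(
  targets=[
    [[0, 0, 0], [0, -0.1, 0], 30],
    [[0, 0, 0], [0, -0.17, 0], 30],
    [[0, 0, 0], [0, -0.17, 0], 30],
    [[0, 0, 0], [0, -0.06, 0], 30],
    [[0, 0, 0], [0, 0, 0], 30],
    [[0, 0, 0], [0, 0, 0], 30],
    [[0, 0, 0], [0, 0, 0], 30],
    [[0, 0, 0], [0, 0.06, 0], 30],
    [[0, 0, 0], [0, 0.17, 0], 30],
    [[0, 0, 0], [0, 0.17, 0], 30],
    [[0, 0, 0], [0, 0.1, 0], 30],
    [[0, 0, 0], [0, 0, 0], 30],
    [[0, 0, 0], [0, 0, 0], 30],
  ],
)

```text
time: 12.65
ee_pos: [0.4342, -0.3173, 0.1599]
eef_rot: [0.999, 0.046, -0.001, 0.0]
ft_force: [0.3, -0.4, -3.8]
width: 0.0453
grip_force: 40.0
```

```bash
python3 avg.py
```

```text
13.05 [ 0.394 -0.126 -4.031  0.02   0.009 -0.008] sd [0.46  0.438 0.628 0.015 0.019 0.022] [ 0.93  0.22 -0.44  1.76  0.1   1.19 -1.01]
```

The noise is about 0.04 N·m per reading and the shift is unclear, so I'll add more samples, joint torques included.

```bash
cat > avg.py <<'E'
from h import *
A=[]
for i in range(14):
    r.camera('scene'); s=r.read_state(); m=R.from_quat(s['eef_rot']).as_matrix(); A.append(np.r_[s['ft_force'],m.T@s['torque'],np.array(s['joint_torque'])[[1,3,5]]])
A=np.array(A); print(s['time'],A.mean(0).round(3),'sd',A.std(0).round(3),np.round(s['joint_positions'],3))
E
python3 avg.py
```

```text
13.75 [-1.4500e-01 -3.7000e-02 -3.6420e+00  1.2000e-02 -5.0000e-03 -1.0000e-03
 -5.1382e+01 -3.8519e+01 -4.0000e-02] sd [0.475 0.404 0.404 0.03  0.033 0.035 0.031 0.005 0.002] [ 0.936  0.218 -0.439  1.756  0.099  1.189 -1.01 ]
```

Request:
move_arm(
  targets=[
    [[0, 0, 0], [0, 0.1, 0], 30],
    [[0, 0, 0], [0, 0.17, 0], 30],
    [[0, 0, 0], [0, 0.17, 0], 30],
    [[0, 0, 0], [0, 0.06, 0], 30],
    [[0, 0, 0], [0, 0, 0], 30],
    [[0, 0, 0], [0, 0, 0], 30],
    [[0, 0, 0], [0, -0.06, 0], 30],
    [[0, 0, 0], [0, -0.17, 0], 30],
    [[0, 0, 0], [0, -0.17, 0], 30],
    [[0, 0, 0], [0, -0.1, 0], 30],
    [[0, 0, 0], [0, 0, 0], 30],
    [[0, 0, 0], [0, 0, 0], 30],
  ],
)

```text
time: 15.25
ee_pos: [0.4343, -0.3174, 0.1593]
eef_rot: [0.999, 0.046, 0.001, -0.0]
ft_force: [-0.3, -0.2, -3.3]
width: 0.0458
grip_force: 40.0
```

```bash
python3 avg.py
```

```text
15.95 [ 1.4600e-01  2.3000e-02 -3.3780e+00  1.9000e-02 -4.0000e-03  2.0000e-03
 -5.0919e+01 -3.8516e+01 -6.0000e-02] sd [0.363 0.495 0.519 0.039 0.027 0.031 0.251 0.106 0.019] [ 0.976  0.224 -0.485  1.754  0.112  1.191 -1.019]
```

The average shift is 0.001 N·m over 14 samples each way, so the right brick is quiet. I'll set it down and go to the middle one.

Request:
move_arm(
  targets=[
    [[0, 0, 1.2], [0, 0, 0], 30],
    [[0, 0, 2.5], [0, 0, 0], 30],
    [[0, 0, 3], [0, 0, 0], 30],
    [[0, 0, 3], [0, 0, 0], 30],
    [[0, 0, 2], [0, 0, 0], 30],
    [[0, 0, 1.0], [0, 0, 0], 30],
    [[0, 0, 0.6], [0, 0, 0], 30],
    [[0, 0, 0.4], [0, 0, 0], 30],
    [[0, 0, 0.25], [0, 0, 0], 30],
    [[0, 0, 0], [0, 0, 0], 30],
    [[0, 0, 0], [0, 0, 0], 30],
  ],
)

```text
time: 17.32
ee_pos: [0.4344, -0.3175, 0.0204]
eef_rot: [0.999, 0.046, 0.0, 0.0]
ft_force: [0.0, 0.7, -1.8]
width: 0.0458
grip_force: 40.0
```

```bash
python3 s.py
```

```text
17.325 [ 0.4344 -0.3175  0.0204] F [ 0.    0.73 -1.83] Ttool [-0.036  0.035  0.007] 0.04575586881624315 39.998772433027625 q [ 0.94  0.39 -0.46  1.88  0.21  0.92 -1.1 ] tilt 0.0
```

Seated at the original height. I'll release, then go across to the middle brick and grip it.

Request:
move_arm(
  targets=[
    [[0, 0, 0], [0, 0, 0], 60],
    [[0, 0, 0], [0, 0, 0], 75],
    [[0, 0, -1], [0, 0, 0], 75],
    [[0, 0, -3], [0, 0, 0], 75],
    [[0, 0, -4], [0, 0, 0], 75],
    [[0, 0, -1], [0, 0, 0], 75],
    [[0, -2.5, 0], [0, 0, 0], 75],
    [[0, -3.5, 0], [0, 0, 0], 75],
    [[0, -2.55, 0], [0, 0, 0], 75],
    [[0, 0, 1], [0, 0, 0], 75],
    [[0, 0, 3], [0, 0, 0], 75],
    [[0, 0, 3.5], [0, 0, 0], 75],
    [[0, 0, 1.5], [0, 0, 0], 75],
    [[0, 0, 0], [0, 0, 0], 75],
    [[0, 0, 0], [0, 0, 0], 30],
    [[0, 0, 0], [0, 0, 0], 30],
    [[0, 0, 0], [0, 0, 0], 30],
  ],
)

```text
time: 19.45
ee_pos: [0.4268, -0.2326, 0.0208]
eef_rot: [0.999, 0.046, 0.001, 0.001]
ft_force: [-1.0, -0.6, 3.6]
width: 0.0457
grip_force: 40.0
```

Request:
move_arm(
  targets=[
    [[0, 0, -0.5], [0, 0, 0], 30],
    [[0, 0, -1.5], [0, 0, 0], 30],
    [[0, 0, -2.5], [0, 0, 0], 30],
    [[0, 0, -3], [0, 0, 0], 30],
    [[0, 0, -3], [0, 0, 0], 30],
    [[0, 0, -2.3], [0, 0, 0], 30],
    [[0, 0, -1.2], [0, 0, 0], 30],
    [[0, 0, 0], [0, 0.17, 0], 30],
    [[0, 0, 0], [0, 0.17, 0], 30],
    [[0, 0, 0], [0, 0.16, 0], 30],
    [[0, 0, 0], [0, 0, 0], 30],
    [[0, 0, 0], [0, 0, 0], 30],
    [[0, 0, 0], [0, 0, 0], 30],
    [[0, 0, 0], [0, -0.16, 0], 30],
    [[0, 0, 0], [0, -0.17, 0], 30],
    [[0, 0, 0], [0, -0.17, 0], 30],
    [[0, 0, 0], [0, 0, 0], 30],
    [[0, 0, 0], [0, 0, 0], 30],
    [[0, 0, 0], [0, 0, 0], 30],
  ],
)

```text
time: 21.82
ee_pos: [0.4257, -0.2327, 0.1602]
eef_rot: [0.999, 0.045, 0.001, 0.0]
ft_force: [-0.3, -0.4, -5.2]
width: 0.0456
grip_force: 40.0
```

```bash
sed -i 's/range(14)/range(10)/' avg.py; python3 avg.py
```

```text
22.325 [-4.1000e-02 -1.5100e-01 -5.4970e+00  1.2000e-02  1.2000e-02 -9.0000e-03
 -4.1593e+01 -3.9351e+01 -5.3000e-02] sd [0.363 0.291 0.505 0.026 0.025 0.038 0.256 0.028 0.016] [ 1.002  0.119 -0.629  1.874  0.076  1.172 -1.132]
```

Request:
move_arm(
  targets=[
    [[0, 0, 0], [0, -0.17, 0], 30],
    [[0, 0, 0], [0, -0.17, 0], 30],
    [[0, 0, 0], [0, -0.16, 0], 30],
    [[0, 0, 0], [0, 0, 0], 30],
    [[0, 0, 0], [0, 0, 0], 30],
    [[0, 0, 0], [0, 0, 0], 30],
    [[0, 0, 0], [0, 0.16, 0], 30],
    [[0, 0, 0], [0, 0.17, 0], 30],
    [[0, 0, 0], [0, 0.17, 0], 30],
    [[0, 0, 0], [0, 0, 0], 30],
    [[0, 0, 0], [0, 0, 0], 30],
    [[0, 0, 0], [0, 0, 0], 30],
  ],
)

```text
time: 23.82
ee_pos: [0.4272, -0.2316, 0.1602]
eef_rot: [0.999, 0.047, -0.0, -0.0]
ft_force: [-0.6, 0.6, -5.9]
width: 0.046
grip_force: 40.0
```

```bash
python3 avg.py; python3 s.py
```

```text
24.325 [ 1.4400e-01 -2.7000e-01 -5.8340e+00  6.0000e-03 -2.0000e-03 -9.0000e-03
 -4.0976e+01 -3.9413e+01 -2.7000e-02] sd [0.486 0.322 0.397 0.016 0.032 0.035 0.304 0.026 0.015] [ 1.057  0.126 -0.688  1.871  0.087  1.174 -1.14 ]
24.325 [ 0.4264 -0.2322  0.16  ] F [ 0.46 -0.46 -5.52] Ttool [ 0.013  0.005 -0.063] 0.046185969247015776 39.998864103108644 q [ 1.06  0.13 -0.69  1.87  0.09  1.17 -1.14] tilt -0.0
```

The shift is -0.014 N·m against an expected ±0.086, so this one is quiet too. I'll do one more to-and-fro and set it down.

Request:
move_arm(
  targets=[
    [[0, 0, 0], [0, 0.17, 0], 30],
    [[0, 0, 0], [0, 0.17, 0], 30],
    [[0, 0, 0], [0, 0.16, 0], 30],
    [[0, 0, 0], [0, 0, 0], 30],
    [[0, 0, 0], [0, 0, 0], 30],
    [[0, 0, 0], [0, -0.16, 0], 30],
    [[0, 0, 0], [0, -0.17, 0], 30],
    [[0, 0, 0], [0, -0.17, 0], 30],
    [[0, 0, 0], [0, -0.17, 0], 30],
    [[0, 0, 0], [0, -0.17, 0], 30],
    [[0, 0, 0], [0, -0.16, 0], 30],
    [[0, 0, 0], [0, 0, 0], 30],
    [[0, 0, 0], [0, 0, 0], 30],
    [[0, 0, 0], [0, 0.16, 0], 30],
    [[0, 0, 0], [0, 0.17, 0], 30],
    [[0, 0, 0], [0, 0.17, 0], 30],
    [[0, 0, 0], [0, 0, 0], 30],
    [[0, 0, 0], [0, 0, 0], 30],
    [[0, 0, 0], [0, 0, 0], 30],
  ],
)

```text
time: 26.7
ee_pos: [0.4273, -0.2315, 0.1603]
eef_rot: [0.999, 0.047, -0.001, -0.0]
ft_force: [0.7, 0.6, -5.6]
width: 0.0459
grip_force: 40.0
```

```bash
python3 avg.py; python3 s.py
```

```text
27.2 [-6.7000e-02 -3.2900e-01 -5.5950e+00 -6.0000e-03  0.0000e+00 -6.0000e-03
 -3.8184e+01 -3.9343e+01 -1.9000e-02] sd [0.38  0.262 0.468 0.019 0.037 0.024 0.311 0.032 0.014] [ 1.21   0.154 -0.858  1.864  0.126  1.181 -1.169]
27.2 [ 0.4264 -0.232   0.1599] F [ 0.26 -0.47 -5.87] Ttool [-0.022 -0.037 -0.047] 0.045804397332195455 39.998867036774755 q [ 1.21  0.15 -0.86  1.86  0.13  1.18 -1.17] tilt -0.1
```

Request:
move_arm(
  targets=[
    [[0, 0, 1.2], [0, 0, 0], 30],
    [[0, 0, 2.5], [0, 0, 0], 30],
    [[0, 0, 3], [0, 0, 0], 30],
    [[0, 0, 3], [0, 0, 0], 30],
    [[0, 0, 2], [0, 0, 0], 30],
    [[0, 0, 1.0], [0, 0, 0], 30],
    [[0, 0, 0.6], [0, 0, 0], 30],
    [[0, 0, 0.4], [0, 0, 0], 30],
    [[0, 0, 0.2], [0, 0, 0], 30],
    [[0, 0, 0], [0, 0, 0], 30],
    [[0, 0, 0], [0, 0, 0], 30],
  ],
)

```text
time: 28.58
ee_pos: [0.4263, -0.2322, 0.0213]
eef_rot: [0.999, 0.046, -0.001, 0.0]
ft_force: [-0.3, -0.4, -6.6]
width: 0.0457
grip_force: 40.0
```

```bash
python3 s.py
```

```text
28.575 [ 0.4263 -0.2322  0.0213] F [-0.28 -0.37 -6.56] Ttool [ 0.024 -0.03  -0.021] 0.04572524592156497 39.9988145660609 q [ 1.11  0.36 -0.79  1.99  0.32  0.92 -1.33] tilt -0.1
```

Request:
move_arm(
  targets=[
    [[0, 0, 0.07], [0, 0, 0], 30],
    [[0, 0, 0], [0, 0, 0], 30],
    [[0, 0, 0], [0, 0, 0], 60],
    [[0, 0, 0], [0, 0, 0], 75],
    [[0, 0, -1], [0, 0, 0], 75],
    [[0, 0, -3], [0, 0, 0], 75],
    [[0, 0, -4], [0, 0, 0], 75],
    [[0, 0, -1], [0, 0, 0], 75],
    [[0, -2.5, 0], [0, 0, 0], 75],
    [[-0.05, -3.6, 0], [0, 0, 0], 75],
    [[0, -2.5, 0], [0, 0, 0], 75],
    [[0, 0, 1], [0, 0, 0], 75],
    [[0, 0, 3], [0, 0, 0], 75],
    [[0, 0, 3.5], [0, 0, 0], 75],
    [[0, 0, 1.5], [0, 0, 0], 75],
    [[0, 0, 0], [0, 0, 0], 75],
    [[0, 0, 0], [0, 0, 0], 30],
    [[0, 0, 0], [0, 0, 0], 30],
    [[0, 0, 0], [0, 0, 0], 30],
  ],
  grip_force=40,
)

```text
time: 30.95
ee_pos: [0.4181, -0.1469, 0.021]
eef_rot: [0.999, 0.046, -0.0, 0.0]
ft_force: [-1.5, -1.0, 4.5]
width: 0.0456
grip_force: 40.0
```

Request:
move_arm(
  targets=[
    [[0, 0, -0.5], [0, 0, 0], 30],
    [[0, 0, -1.5], [0, 0, 0], 30],
    [[0, 0, -2.5], [0, 0, 0], 30],
    [[0, 0, -3], [0, 0, 0], 30],
    [[0, 0, -3], [0, 0, 0], 30],
    [[0, 0, -2.3], [0, 0, 0], 30],
    [[0, 0, -1.2], [0, 0, 0], 30],
    [[0, 0, 0], [0, 0.14, 0], 30],
    [[0, 0, 0], [0, 0.14, 0], 30],
    [[0, 0, 0], [0, 0.14, 0], 30],
    [[0, 0, 0], [0, 0, 0], 30],
    [[0, 0, 0], [0, 0, 0], 30],
    [[0, 0, 0], [0, 0, 0], 30],
    [[0, 0, 0], [0, -0.14, 0], 30],
    [[0, 0, 0], [0, -0.14, 0], 30],
    [[0, 0, 0], [0, -0.14, 0], 30],
    [[0, 0, 0], [0, 0, 0], 30],
    [[0, 0, 0], [0, 0, 0], 30],
    [[0, 0, 0], [0, 0, 0], 30],
  ],
)

```text
time: 33.33
ee_pos: [0.4175, -0.1467, 0.1606]
eef_rot: [0.999, 0.046, -0.001, 0.001]
ft_force: [0.1, -0.5, -3.9]
width: 0.046
grip_force: 40.0
```

```bash
python3 avg.py;python3 s.py
```

```text
33.825 [-1.6700e-01 -6.7000e-02 -3.4960e+00  1.5000e-02 -3.0000e-03  1.7000e-02
 -2.3311e+01 -3.8297e+01 -5.8000e-02] sd [0.439 0.432 0.573 0.024 0.024 0.03  0.367 0.024 0.011] [ 1.313  0.047 -1.078  1.954  0.046  1.168 -1.261]
33.825 [ 0.4179 -0.1466  0.1604] F [-0.73  0.25 -3.63] Ttool [ 0.053  0.038 -0.007] 0.045666783685459775 39.99905604869127 q [ 1.31  0.05 -1.08  1.95  0.05  1.17 -1.26] tilt -0.1
```

Request:
move_arm(
  targets=[
    [[0, 0, 0], [0, -0.14, 0], 30],
    [[0, 0, 0], [0, -0.14, 0], 30],
    [[0, 0, 0], [0, -0.14, 0], 30],
    [[0, 0, 0], [0, 0, 0], 30],
    [[0, 0, 0], [0, 0, 0], 30],
    [[0, 0, 0], [0, 0, 0], 30],
    [[0, 0, 0], [0, 0.14, 0], 30],
    [[0, 0, 0], [0, 0.14, 0], 30],
    [[0, 0, 0], [0, 0.14, 0], 30],
    [[0, 0, 0], [0, 0, 0], 30],
    [[0, 0, 0], [0, 0, 0], 30],
    [[0, 0, 0], [0, 0, 0], 30],
  ],
)

```text
time: 35.33
ee_pos: [0.4188, -0.145, 0.1605]
eef_rot: [0.999, 0.048, -0.002, -0.001]
ft_force: [-0.1, 0.2, -4.3]
width: 0.046
grip_force: 40.0
```

```bash
python3 avg.py; python3 s.py
```

```text
35.825 [ 9.4000e-02  9.6000e-02 -3.1920e+00  2.2000e-02  1.7000e-02  3.0000e-03
 -2.0263e+01 -3.8313e+01 -1.1000e-02] sd [0.799 0.559 0.465 0.019 0.018 0.025 0.365 0.024 0.017] [ 1.442  0.073 -1.218  1.948  0.075  1.174 -1.282]
35.825 [ 0.418  -0.1462  0.1604] F [-0.14 -0.52 -2.8 ] Ttool [0.001 0.014 0.024] 0.04572669428395912 39.9990058131516 q [ 1.44  0.07 -1.22  1.95  0.07  1.17 -1.28] tilt -0.3
```

All three bricks look quiet in the level readings, so the loose part may roll back to the middle when level. I'll compare the torque while tilted, with longer holds.

Request:
move_arm(
  targets=[
    [[0, 0, 0], [0, 0.15, 0], 30],
    [[0, 0, 0], [0, 0.15, 0], 30],
    [[0, 0, 0], [0, 0.15, 0], 30],
    [[0, 0, 0], [0, 0, 0], 30],
  ],
)

```text
time: 36.33
ee_pos: [0.4132, -0.1433, 0.1588]
eef_rot: [0.979, 0.044, 0.198, -0.015]
ft_force: [-0.4, 0.1, -3.7]
width: 0.0461
grip_force: 40.0
```

```bash
cat > ts.py <<'E'
from h import *
import sys
A=[]
for i in range(int(sys.argv[1])):
    r.camera('scene'); s=r.read_state(); m=R.from_quat(s['eef_rot']).as_matrix(); A.append(np.r_[m.T@s['ft_force'],m.T@s['torque'],s['joint_torque'][5]])
A=np.array(A); print(s['time'],A.mean(0).round(3),'Ty',A[:,4].round(2),'j6',A[:,6].round(3),'tilt',np.degrees(np.arcsin(m[2,0])).round(2),np.round(s['joint_positions'],2),np.round(s['ee_pos'],3))
E
python3 ts.py 14
```

```text
37.025 [-1.342  0.088  3.384 -0.011 -0.723  0.014 -1.307] Ty [-0.69 -0.68 -0.67 -0.71 -0.71 -0.73 -0.72 -0.71 -0.79 -0.76 -0.75 -0.71
 -0.74 -0.74] j6 [-1.512 -1.321 -1.272 -1.268 -1.275 -1.282 -1.288 -1.292 -1.294 -1.296
 -1.298 -1.299 -1.3   -1.301] tilt 22.9 [ 1.43 -0.36 -0.87  2.25 -0.67  0.91 -0.56] [ 0.416 -0.143  0.16 ]
```

Request:
move_arm(
  targets=[
    [[0, 0, 0], [0, -0.15, 0], 30],
    [[0, 0, 0], [0, -0.15, 0], 30],
    [[0, 0, 0], [0, -0.15, 0], 30],
    [[0, 0, 0], [0, -0.15, 0], 30],
    [[0, 0, 0], [0, -0.15, 0], 30],
    [[0, 0, 0], [0, -0.15, 0], 30],
    [[0, 0, 0], [0, 0, 0], 30],
  ],
)

```text
time: 37.9
ee_pos: [0.4089, -0.1301, 0.1588]
eef_rot: [0.98, 0.061, -0.189, -0.015]
ft_force: [0.2, 1.0, -3.4]
width: 0.0456
grip_force: 40.0
```

```bash
python3 ts.py 14
```

```text
38.6 [ 1.261e+00  3.910e-01  3.007e+00 -8.400e-02  7.020e-01  1.000e-03
  2.327e+00] Ty [0.72 0.69 0.64 0.69 0.64 0.7  0.74 0.77 0.75 0.71 0.73 0.69 0.66 0.7 ] j6 [2.795 2.4   2.26  2.227 2.233 2.251 2.269 2.284 2.296 2.305 2.311 2.315
 2.317 2.319] tilt -21.52 [ 1.09  0.5  -1.16  1.72  0.41  1.62 -1.63] [ 0.407 -0.133  0.161]
```

The torque is dominated by the gripper's own weight when tilted, and joint 6 torque settles with very little noise. I'll step back through 10° and look for a jump.

Request:
move_arm(
  targets=[
    [[0, 0, 0], [0, 0.148, 0], 30],
    [[0, 0, 0], [0, 0, 0], 30],
    [[0, 0, 0], [0, 0, 0], 30],
    [[0, 0, 0], [0, 0, 0], 30],
  ],
)

```text
time: 39.1
ee_pos: [0.4079, -0.132, 0.1607]
eef_rot: [0.991, 0.058, -0.115, -0.017]
ft_force: [-0.6, 0.1, -3.4]
width: 0.0458
grip_force: 40.0
```

```bash
python3 ts.py 2
```

```text
39.2 [ 3.700e-01  2.800e-02  2.765e+00 -8.100e-02  4.610e-01  1.000e-03
  1.470e+00] Ty [0.47 0.45] j6 [1.478 1.463] tilt -13.09 [ 1.26  0.38 -1.26  1.81  0.34  1.46 -1.55] [ 0.408 -0.132  0.161]
```

Request:
move_arm(
  targets=[
    [[0, 0, 0], [0, 0.044, 0], 30],
    [[0, 0, 0], [0, 0, 0], 30],
    [[0, 0, 0], [0, 0, 0], 30],
  ],
)

```text
time: 39.58
ee_pos: [0.4075, -0.1326, 0.1607]
eef_rot: [0.994, 0.057, -0.094, -0.018]
ft_force: [0.4, -0.5, -3.1]
width: 0.0458
grip_force: 40.0
```

```bash
python3 ts.py 2
```

```text
39.675 [ 0.67  -0.081  3.633 -0.092  0.323 -0.005  1.174] Ty [0.32 0.33] j6 [1.172 1.176] tilt -10.57 [ 1.33  0.34 -1.29  1.84  0.31  1.41 -1.52] [ 0.408 -0.132  0.161]
```

Request:
move_arm(
  targets=[
    [[0, 0, 0], [0, 0.044, 0], 30],
    [[0, 0, 0], [0, 0, 0], 30],
    [[0, 0, 0], [0, 0, 0], 30],
  ],
)

```text
time: 40.05
ee_pos: [0.4074, -0.1328, 0.1608]
eef_rot: [0.996, 0.056, -0.072, -0.019]
ft_force: [0.2, -0.1, -3.3]
width: 0.0459
grip_force: 40.0
```

```bash
python3 ts.py 2
```

```text
40.15 [ 0.232 -0.191  3.277 -0.074  0.275  0.008  0.901] Ty [0.3  0.25] j6 [0.899 0.903] tilt -8.05 [ 1.4   0.3  -1.33  1.87  0.27  1.36 -1.48] [ 0.408 -0.133  0.161]
```

Request:
move_arm(
  targets=[
    [[0, 0, 0], [0, 0.044, 0], 30],
    [[0, 0, 0], [0, 0, 0], 30],
    [[0, 0, 0], [0, 0, 0], 30],
  ],
)

```text
time: 40.52
ee_pos: [0.4074, -0.1328, 0.1608]
eef_rot: [0.997, 0.055, -0.05, -0.02]
ft_force: [-0.6, 0.6, -3.0]
width: 0.0457
grip_force: 40.0
```

```bash
python3 ts.py 2
```

```text
40.625 [ 0.241 -0.081  3.365 -0.044  0.155 -0.039  0.629] Ty [0.15 0.16] j6 [0.627 0.631] tilt -5.53 [ 1.48  0.25 -1.37  1.9   0.23  1.3  -1.43] [ 0.408 -0.133  0.161]
```

Joint 6 torque goes smoothly through 10° (-0.273, -0.272 per step), so the left brick shows no jump and is quiet. I'll work out the correction to level it over its bay.

```bash
cat > corr.py <<'E'
from h import *
import sys
x,y,z,yaw=map(float,sys.argv[1:5])
s=r.read_state(); m=R.from_quat(s['eef_rot']); a=np.radians(yaw)
g=R.from_matrix([[np.cos(a),np.sin(a),0],[np.sin(a),-np.cos(a),0],[0,0,-1]])
print('t',s['time'],'turn',(m.inv()*g).as_rotvec().round(3),'shift now-axes cm',(m.inv().apply(np.array([x,y,z])-s['ee_pos'])*100).round(2),'goal-axes',(g.inv().apply(np.array([x,y,z])-s['ee_pos'])*100).round(2),np.round(s['joint_positions'],2),np.round(s['ee_pos'],4))
E
python3 corr.py .418 -.1468 .16 5.2
```

```text
t 40.625 turn [-0.046  0.097  0.021] shift now-axes cm [ 0.88  1.53 -0.08] goal-axes [0.91 1.51 0.07] [ 1.48  0.25 -1.37  1.9   0.23  1.3  -1.43] [ 0.4076 -0.1326  0.1607]
```

Request:
move_arm(
  targets=[
    [[0.5, 0.8, 0.8], [-0.023, 0.048, 0.01], 30],
    [[0.4, 0.7, 1.5], [-0.023, 0.048, 0.01], 30],
    [[0, 0, 2.0], [0, 0, 0], 30],
    [[0, 0, 2.0], [0, 0, 0], 30],
    [[0, 0, 0], [0, 0, 0], 30],
    [[0, 0, 0], [0, 0, 0], 30],
  ],
)

```text
time: 41.38
ee_pos: [0.4169, -0.1457, 0.0972]
eef_rot: [0.999, 0.046, 0.0, 0.0]
ft_force: [0.8, 0.0, -3.4]
width: 0.0455
grip_force: 40.0
```

```bash
python3 corr.py .418 -.1468 .021 5.2
```

```text
t 41.375 turn [0.    0.    0.002] shift now-axes cm [0.1  0.12 7.62] goal-axes [0.1  0.12 7.62] [ 1.46  0.26 -1.32  2.02  0.29  1.07 -1.47] [ 0.4169 -0.1457  0.0972]
```

Request:
move_arm(
  targets=[
    [[0.1, 0.12, 1.5], [0, 0, 0], 30],
    [[0, 0, 2.5], [0, 0, 0], 30],
    [[0, 0, 1.8], [0, 0, 0], 30],
    [[0, 0, 0.9], [0, 0, 0], 30],
    [[0, 0, 0.5], [0, 0, 0], 30],
    [[0, 0, 0.4], [0, 0, 0], 30],
    [[0, 0, 0], [0, 0, 0], 30],
    [[0, 0, 0], [0, 0, 0], 30],
  ],
)

```text
time: 42.38
ee_pos: [0.4179, -0.1474, 0.021]
eef_rot: [0.999, 0.046, 0.0, 0.0]
ft_force: [-0.8, 0.3, 1.9]
width: 0.046
grip_force: 40.0
```

```bash
python3 corr.py .418 -.1468 .021 5.2;python3 s.py
```

```text
t 42.375 turn [ 0.001 -0.     0.001] shift now-axes cm [ 0.01 -0.05  0.  ] goal-axes [ 0.01 -0.05  0.  ] [ 1.29  0.41 -1.16  2.09  0.47  0.94 -1.61] [ 0.4179 -0.1474  0.021 ]
42.375 [ 0.4179 -0.1474  0.021 ] F [-0.76  0.28  1.89] Ttool [ 0.118 -0.173 -0.003] 0.0459683370731382 39.999570390209556 q [ 1.29  0.41 -1.16  2.09  0.47  0.94 -1.61] tilt 0.0
```

The left brick is seated. I'll go back to the middle brick for the same test.

Request:
move_arm(
  targets=[
    [[0, 0, 0], [0, 0, 0], 60],
    [[0, 0, 0], [0, 0, 0], 75],
    [[0, 0, -1], [0, 0, 0], 75],
    [[0, 0, -3.5], [0, 0, 0], 75],
    [[0, 0, -3.5], [0, 0, 0], 75],
    [[0, 2.0, -0.5], [0, 0, 0], 75],
    [[0.06, 4.0, 0], [0, 0, 0], 75],
    [[0, 2.5, 0], [0, 0, 0], 75],
    [[0, 0, 1.5], [0, 0, 0], 75],
    [[0, 0, 3.5], [0, 0, 0], 75],
    [[0, 0, 2.5], [0, 0, 0], 75],
    [[0, 0, 1.0], [0, 0, 0], 75],
    [[0, 0, 0], [0, 0, 0], 75],
    [[0, 0, 0], [0, 0, 0], 30],
    [[0, 0, 0], [0, 0, 0], 30],
    [[0, 0, 0], [0, 0, 0], 30],
  ],
)

```text
time: 44.38
ee_pos: [0.4261, -0.2321, 0.0211]
eef_rot: [0.999, 0.046, 0.0, 0.001]
ft_force: [0.4, 0.6, 4.5]
width: 0.0458
grip_force: 40.0
```

Request:
move_arm(
  targets=[
    [[0, 0, -0.8], [0, 0, 0], 30],
    [[0, 0, -2.0], [0, 0, 0], 30],
    [[0, 0, -3.0], [0, 0, 0], 30],
    [[0, 0, -3.0], [0, 0, 0], 30],
    [[0, 0, -1.7], [0, 0, 0], 30],
    [[0, 0, 0], [0, 0.15, 0], 30],
    [[0, 0, 0], [0, 0.15, 0], 30],
    [[0, 0, 0], [0, 0.15, 0], 30],
    [[0, 0, 0], [0, 0, 0], 30],
    [[0, 0, 0], [0, 0, 0], 30],
    [[0, 0, 0], [0, 0, 0], 30],
  ],
)

```text
time: 45.75
ee_pos: [0.4199, -0.216, 0.13]
eef_rot: [0.989, 0.053, 0.134, -0.028]
ft_force: [-0.1, 0.1, -5.8]
width: 0.0456
grip_force: 40.0
```

```bash
python3 ts.py 8
```

```text
46.15 [-1.438  0.316  5.833 -0.079 -0.61  -0.012 -1.083] Ty [-0.59 -0.61 -0.59 -0.6  -0.61 -0.67 -0.6  -0.61] j6 [-1.083 -1.084 -1.084 -1.084 -1.083 -1.083 -1.083 -1.082] tilt 15.56 [ 2.   -0.02 -1.43  2.08 -0.28  0.89 -0.73] [ 0.419 -0.216  0.13 ]
```

Request:
move_arm(
  targets=[
    [[0, 0, 0], [0, -0.14, 0], 30],
    [[0, 0, 0], [0, 0, 0], 30],
    [[0, 0, 0], [0, 0, 0], 30],
    [[0, 0, 0], [0, 0, 0], 30],
  ],
)

```text
time: 46.65
ee_pos: [0.4156, -0.2095, 0.1306]
eef_rot: [0.994, 0.058, 0.09, -0.035]
ft_force: [-0.4, 1.0, -5.9]
width: 0.0458
grip_force: 40.0
```

```bash
python3 ts.py 2
```

```text
46.75 [-0.483 -0.047  5.344 -0.13  -0.406 -0.019 -0.904] Ty [-0.41 -0.4 ] j6 [-0.907 -0.901] tilt 10.52 [ 1.89  0.14 -1.44  2.03 -0.01  0.97 -0.99] [ 0.415 -0.21   0.131]
```

Joint 3 is near its soft limit, so I'll level the middle brick, set it back, and test the right one, where the posture is better. There the tilted torque can be compared directly with the left brick's, as their masses are almost equal.

```bash
python3 corr.py .4263 -.2322 .09 5.2
```

```text
t 46.75 turn [-0.061 -0.183  0.025] shift now-axes cm [0.07 2.58 4.  ] goal-axes [0.87 2.32 4.07] [ 1.89  0.14 -1.44  2.03 -0.01  0.97 -0.99] [ 0.4155 -0.2099  0.1307]
```

Request:
move_arm(
  targets=[
    [[0.1, 0.9, 0.8], [-0.02, -0.06, 0.008], 30],
    [[0.3, 0.8, 1.2], [-0.02, -0.06, 0.008], 30],
    [[0.4, 0.7, 1.2], [-0.02, -0.06, 0.008], 30],
    [[0, 0, 0.8], [0, 0, 0], 30],
    [[0, 0, 0], [0, 0, 0], 30],
  ],
)

```text
time: 47.38
ee_pos: [0.4294, -0.2305, 0.0904]
eef_rot: [0.999, 0.046, 0.002, -0.002]
ft_force: [0.1, 0.3, -5.8]
width: 0.0457
grip_force: 40.0
```

```bash
python3 corr.py .4263 -.2322 .0212 5.2
```

```text
t 47.375 turn [-0.003 -0.004  0.002] shift now-axes cm [-0.35  0.17  6.92] goal-axes [-0.33  0.14  6.92] [ 1.42  0.37 -1.15  1.93  0.37  1.09 -1.37] [ 0.4294 -0.2305  0.0904]
```

Request:
move_arm(
  targets=[
    [[-0.35, 0.15, 1.5], [-0.003, -0.004, 0.002], 30],
    [[0, 0, 2.5], [0, 0, 0], 30],
    [[0, 0, 1.3], [0, 0, 0], 30],
    [[0, 0, 0.7], [0, 0, 0], 30],
    [[0, 0, 0.5], [0, 0, 0], 30],
    [[0, 0, 0.35], [0, 0, 0], 30],
    [[0, 0, 0.1], [0, 0, 0], 30],
    [[0, 0, 0], [0, 0, 0], 30],
  ],
)

```text
time: 48.38
ee_pos: [0.4269, -0.2327, 0.0214]
eef_rot: [0.999, 0.045, -0.0, 0.001]
ft_force: [0.8, 0.4, -6.1]
width: 0.0459
grip_force: 40.0
```

```bash
python3 corr.py .4263 -.2322 .0212 5.2; python3 s.py; python3 corr.py .4344 -.3175 .021 5.2
```

```text
t 48.375 turn [ 0.001  0.    -0.   ] shift now-axes cm [-0.06 -0.06  0.02] goal-axes [-0.06 -0.06  0.02] [ 1.32  0.47 -1.06  1.98  0.5   0.97 -1.46] [ 0.4269 -0.2327  0.0214]
48.375 [ 0.4269 -0.2327  0.0214] F [ 0.77  0.41 -6.07] Ttool [ 0.01  -0.017 -0.016] 0.045872373631254695 39.99796968419105 q [ 1.32  0.47 -1.06  1.98  0.5   0.97 -1.46] tilt -0.0
t 48.375 turn [ 0.001  0.    -0.   ] shift now-axes cm [-0.02  8.51  0.05] goal-axes [-0.03  8.51  0.04] [ 1.32  0.47 -1.06  1.98  0.5   0.97 -1.46] [ 0.4269 -0.2327  0.0214]
```

Request:
move_arm(
  targets=[
    [[0, 0, 0.07], [0, 0, 0], 30],
    [[0, 0, 0], [0, 0, 0], 60],
    [[0, 0, 0], [0, 0, 0], 75],
    [[0, 0, -1], [0, 0, 0], 75],
    [[0, 0, -3.5], [0, 0, 0], 75],
    [[0, 0, -3.5], [0, 0, 0], 75],
    [[0, 2.0, -0.5], [0, 0, 0], 75],
    [[0, 4.0, 0], [0, 0, 0], 75],
    [[0, 2.5, 0], [0, 0, 0], 75],
    [[0, 0, 1.5], [0, 0, 0], 75],
    [[0, 0, 3.5], [0, 0, 0], 75],
    [[0, 0, 2.5], [0, 0, 0], 75],
    [[0, 0, 1.0], [0, 0, 0], 75],
    [[0, 0, 0], [0, 0, 0], 30],
    [[0, 0, 0], [0, 0, 0], 30],
    [[0, 0, 0], [0, 0, 0], 30],
    [[0, 0, 0], [0, 0, 0], 30],
  ],
)

```text
time: 50.5
ee_pos: [0.435, -0.3177, 0.0215]
eef_rot: [0.999, 0.045, 0.0, 0.001]
ft_force: [-0.8, 0.7, 6.6]
width: 0.0456
grip_force: 40.0
```

Request:
move_arm(
  targets=[
    [[0, 0, -0.8], [0, 0, 0], 30],
    [[0, 0, -2.0], [0, 0, 0], 30],
    [[0, 0, -3.0], [0, 0, 0], 30],
    [[0, 0, -3.0], [0, 0, 0], 30],
    [[0, 0, -1.7], [0, 0, 0], 30],
    [[0, 0, 0], [0, 0.14, 0], 30],
    [[0, 0, 0], [0, 0.14, 0], 30],
    [[0, 0, 0], [0, 0.14, 0], 30],
    [[0, 0, 0], [0, 0, 0], 30],
    [[0, 0, 0], [0, 0, 0], 30],
  ],
)

```text
time: 51.75
ee_pos: [0.4346, -0.3168, 0.1257]
eef_rot: [0.978, 0.045, 0.203, -0.009]
ft_force: [-0.0, 0.0, -4.0]
width: 0.0462
grip_force: 40.0
```

```bash
python3 ts.py 9
```

```text
52.2 [-1.168 -0.374  3.118  0.006 -0.748  0.028 -1.948] Ty [-0.71 -0.74 -0.73 -0.77 -0.78 -0.73 -0.78 -0.74 -0.75] j6 [-1.911 -1.919 -1.934 -1.947 -1.956 -1.961 -1.965 -1.967 -1.968] tilt 23.49 [ 2.02  0.33 -1.4   2.02  0.06  0.76 -0.84] [ 0.435 -0.316  0.125]
```

Request:
move_arm(
  targets=[
    [[0, 0, 0], [0, -0.14, 0], 30],
    [[0, 0, 0], [0, -0.14, 0], 30],
    [[0, 0, 0], [0, -0.14, 0], 30],
    [[0, 0, 0], [0, -0.14, 0], 30],
    [[0, 0, 0], [0, -0.14, 0], 30],
    [[0, 0, 0], [0, -0.14, 0], 30],
    [[0, 0, 0], [0, 0, 0], 30],
    [[0, 0, 0], [0, 0, 0], 30],
  ],
)

```text
time: 53.2
ee_pos: [0.4348, -0.3162, 0.1246]
eef_rot: [0.979, 0.046, -0.198, 0.007]
ft_force: [0.4, -1.0, -3.2]
width: 0.0457
grip_force: 40.0
```

```bash
python3 ts.py 9; python3 corr.py .4344 -.3175 .12 5.2
```

```text
53.65 [ 1.209e+00 -1.480e-01  2.880e+00 -1.000e-03  7.480e-01 -4.000e-03
  2.421e+00] Ty [0.72 0.7  0.73 0.75 0.8  0.74 0.72 0.78 0.78] j6 [2.374 2.37  2.387 2.409 2.428 2.443 2.454 2.462 2.467] tilt -22.98 [ 1.05  0.64 -0.9   1.5   0.58  1.64 -1.4 ] [ 0.434 -0.316  0.125]
t 53.65 turn [-0.003  0.401  0.003] shift now-axes cm [0.19 0.11 0.46] goal-axes [-0.01  0.11  0.5 ] [ 1.05  0.64 -0.9   1.5   0.58  1.64 -1.4 ] [ 0.4344 -0.3164  0.125 ]
```

The right brick's tilted torque (1.90) matches the left's (1.885) at nearly equal mass, whereas a rolling part would differ by 0.1. Both are quiet, so the middle brick is the rattler. I'll locate the scanner window from the saved pictures while the clock stands still.

```bash
python3 - <<'E'
import cv2,numpy as np
t=cv2.imread('pics/top0.png')[143:203,192:252]; s=cv2.imread('pics/scene0.png')[220:290,185:255]
a=cv2.resize(t,(400,400),interpolation=cv2.INTER_CUBIC); b=cv2.resize(s,(400,400),interpolation=cv2.INTER_CUBIC)
cv2.imwrite('pics/sc.png',cv2.convertScaleAbs(np.hstack([a,b]),alpha=1.5,beta=25))
E
```

```text
(no output)
```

View pics/sc.png

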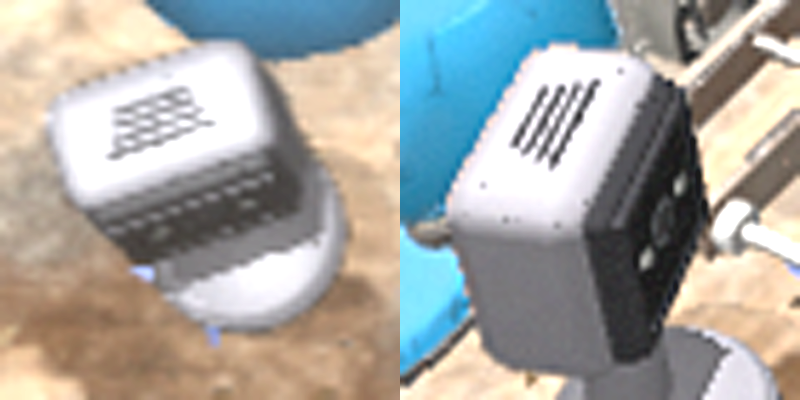

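In the scene picture the lens circle is at about (231.4,258) with two bright dots at (234.3,252.5) and (228.2,265.5). The same dots are in the top view at (216,177.8) and (229.2,173.8). I'll triangulate and cross-check at z=0.112.

```bash
python3 - <<'E'
from h import *
t=cam('top'); s=cam('scene')
def tri(a,b):
    A=[];B=[]
    for c,(u,v) in((t,a),(s,b)):
        T=np.array(c['cam_to_world']); d=T[:3,:3]@[(u-c['cx'])/c['f'],(v-c['cy'])/c['f'],1]; d/=np.linalg.norm(d); M=np.eye(3)-np.outer(d,d); A.append(M);B.append(M@T[:3,3])
    p=np.linalg.solve(A[0]+A[1],B[0]+B[1]); return p.round(4),[np.linalg.norm(M@p-b).round(4) for M,b in zip(A,B)]
L=tri((216,177.8),(228.2,265.5)); Rr=tri((229.2,173.75),(234.35,252.55)); print(L,Rr)
d=L[0]-Rr[0]; print('yaw',np.degrees(np.arctan2(-d[0],d[1])),np.linalg.norm(d))
a=ray(s,228.2,265.5,.112);b=ray(s,234.35,252.55,.112);print('z.112',a,b,np.degrees(np.arctan2(-(a-b)[0],(a-b)[1])),'circle',ray(s,231.4,258,.112))
# head top in top view: front top edge & outline
for n,p in dict(fl=(95,205),fr=(270,150),bl=(50,110),br=(235,45)).items(): print(n,ray(t,192+p[0]/6.667,143+p[1]/6.667,.154).round(3))
# panel edges in scene: top edge ends, z about .15; bottom .07
for n,p,z in(('tl',(592,228),.15),('tr',(685,92),.15),('bl',(618,362),.07),('br',(706,235),.07)): print(n,ray(s,185+(p[0]-400)/5.714,220+p[1]/5.714,z).round(3))
# foot near edge
print('foot',[ray(t,192+p[0]/6.667,143+p[1]/6.667,.008).round(3) for p in((235,330),(165,290),(343,225),(320,170))])
E
```

```text
(array([0.5094, 0.2235, 0.1119]), [np.float64(0.0004), np.float64(0.0004)]) (array([0.5212, 0.1909, 0.1111]), [np.float64(0.0001), np.float64(0.0001)])
yaw 19.898391286176665 0.03467910033435126
z.112 [0.50894448 0.22343067 0.112     ] [0.52061403 0.19148008 0.112     ] 20.06408653266758 circle [0.5161927  0.20556893 0.112     ]
fl [0.512 0.239 0.154]
fr [0.534 0.175 0.154]
bl [0.547 0.257 0.154]
br [0.573 0.19  0.154]
tl [0.505 0.246 0.15 ]
tr [0.519 0.184 0.15 ]
bl [0.518 0.237 0.07 ]
br [0.529 0.177 0.07 ]
foot [array([0.487, 0.214, 0.008]), array([0.503, 0.243, 0.008]), array([0.532, 0.171, 0.008]), array([0.555, 0.181, 0.008])]
```

The window is at (0.515, 0.207, 0.112) with a yaw of 20°. The triangulated heights match the given 0.112. Next I'll set the right brick down.

Request:
move_arm(
  targets=[
    [[0, 0, 0], [0, 0.15, 0], 30],
    [[0, 0, 0.4], [0, 0.15, 0], 30],
    [[0, 0.1, 1.2], [0, 0.1, 0], 30],
    [[0, 0, 2.5], [0, 0, 0], 30],
    [[0, 0, 2], [0, 0, 0], 30],
    [[0, 0, 1], [0, 0, 0], 30],
    [[0, 0, 0], [0, 0, 0], 30],
  ],
)

```text
time: 54.62
ee_pos: [0.4327, -0.3163, 0.0534]
eef_rot: [0.999, 0.047, -0.001, -0.002]
ft_force: [1.3, 0.1, -2.4]
width: 0.0457
grip_force: 40.0
```

```bash
python3 corr.py .435 -.3177 .0212 5.2
```

```text
t 54.625 turn [-0.005  0.002  0.004] shift now-axes cm [0.22 0.18 3.22] goal-axes [0.21 0.16 3.22] [ 1.38  0.51 -1.01  1.84  0.49  1.07 -1.29] [ 0.4327 -0.3163  0.0534]
```

Request:
move_arm(
  targets=[
    [[0.2, 0.15, 1.0], [-0.005, 0.002, 0.004], 30],
    [[0, 0, 1.0], [0, 0, 0], 30],
    [[0, 0, 0.7], [0, 0, 0], 30],
    [[0, 0, 0.35], [0, 0, 0], 30],
    [[0, 0, 0.15], [0, 0, 0], 30],
    [[0, 0, 0], [0, 0, 0], 30],
  ],
)

```text
time: 55.38
ee_pos: [0.4346, -0.3184, 0.0221]
eef_rot: [0.999, 0.045, 0.0, 0.001]
ft_force: [-0.7, -0.0, -3.7]
width: 0.0456
grip_force: 40.0
```

```bash
python3 s.py; python3 corr.py .4264 -.2325 .0212 5.2
```

```text
55.375 [ 0.4346 -0.3184  0.0221] F [-0.68 -0.02 -3.67] Ttool [ 0.014  0.036 -0.005] 0.04563227844722529 39.995007924735546 q [ 1.35  0.55 -0.97  1.85  0.53  1.02 -1.33] tilt 0.0
t 55.375 turn [ 0.001 -0.001 -0.002] shift now-axes cm [-0.05 -8.63  0.07] goal-axes [-0.04 -8.63  0.09] [ 1.35  0.55 -0.97  1.85  0.53  1.02 -1.33] [ 0.4346 -0.3184  0.0221]
```

Request:
move_arm(
  targets=[
    [[0, 0, 0.1], [0, 0, 0], 30],
    [[0, 0, 0.03], [0, 0, 0], 30],
    [[0, 0, 0], [0, 0, 0], 60],
    [[0, 0, 0], [0, 0, 0], 75],
    [[0, 0, -1], [0, 0, 0], 75],
    [[0, 0, -3.5], [0, 0, 0], 75],
    [[0, 0, -3.0], [0, 0, 0], 75],
    [[0, -2.5, -0.5], [0, 0, 0], 75],
    [[-0.05, -4.0, 0], [0, 0, 0], 75],
    [[0, -2.1, 0], [0, 0, 0], 75],
    [[0, 0, 1.5], [0, 0, 0], 75],
    [[0, 0, 3.0], [0, 0, 0], 75],
    [[0, 0, 2.5], [0, 0, 0], 75],
    [[0, 0, 1.0], [0, 0, 0], 75],
    [[0, 0, 0], [0, 0, 0], 30],
    [[0, 0, 0], [0, 0, 0], 30],
    [[0, 0, 0], [0, 0, 0], 30],
    [[0, 0, 0], [0, 0, 0], 30],
  ],
)

```text
time: 57.62
ee_pos: [0.4269, -0.2332, 0.0213]
eef_rot: [0.999, 0.045, 0.001, 0.001]
ft_force: [-0.8, -0.0, 6.2]
width: 0.0457
grip_force: 40.0
```

```bash
python3 s.py; python3 corr.py .421 .1728 .101 20
```

```text
57.625 [ 0.4269 -0.2332  0.0213] F [-0.84 -0.02  6.15] Ttool [ 0.201 -0.111 -0.002] 0.045745820555879516 40.000569596886635 q [ 1.31  0.46 -1.04  1.99  0.48  0.97 -1.45] tilt 0.1
t 57.625 turn [ 0.002 -0.001 -0.26 ] shift now-axes cm [  3.03 -40.47  -8.06] goal-axes [ 13.33 -38.35  -7.97] [ 1.31  0.46 -1.04  1.99  0.48  0.97 -1.45] [ 0.4269 -0.2332  0.0213]
```

The right brick is seated and the middle one is gripped. I'll lift it and carry it to the scanner.

Request:
move_arm(
  targets=[
    [[0, 0, -0.8], [0, 0, 0], 30],
    [[0, 0, -2.2], [0, 0, 0], 30],
    [[0, 0, -3.2], [0, 0, 0], 30],
    [[0, 0, -3.0], [0, 0, 0], 30],
    [[0, -1.0, -1.4], [0, 0, 0], 30],
    [[0.2, -2.5, 0], [0, 0, 0], 30],
    [[0.2, -4, 0], [0, 0, 0], 30],
    [[0.2, -4.5, 0], [0, 0, 0], 30],
    [[0.2, -4.5, 0], [0, 0, 0], 30],
    [[0.2, -4.5, 0], [0, 0, 0], 30],
    [[0.2, -4.5, 0], [0, 0, 0], 30],
    [[0.2, -4.5, 0], [0, 0, 0], 30],
    [[0.2, -3.5, 0], [0, 0, 0], 30],
    [[0.2, -2, 0], [0, 0, 0], 30],
    [[0, 0, 0], [0, 0, 0], 30],
  ],
)

```text
time: 59.5
ee_pos: [0.4104, 0.1252, 0.125]
eef_rot: [0.999, 0.047, -0.001, 0.0]
ft_force: [0.0, -0.6, -6.2]
width: 0.0456
grip_force: 40.0
```

```bash
python3 s.py; python3 corr.py .421 .1728 .101 20
```

```text
59.5 [0.4104 0.1252 0.125 ] F [ 0.03 -0.57 -6.23] Ttool [0.02  0.009 0.024] 0.04562456707065799 39.996107909828424 q [ 0.97  0.15 -1.41  2.02  0.16  1.1  -1.99] tilt -0.1
t 59.5 turn [ 0.     0.002 -0.255] shift now-axes cm [ 1.51 -4.64  2.39] goal-axes [ 2.62 -4.11  2.4 ] [ 0.97  0.15 -1.41  2.02  0.16  1.1  -1.99] [0.4104 0.1252 0.125 ]
```

Request:
move_arm(
  targets=[
    [[0, -1.2, 0.5], [0, 0, -0.065], 30],
    [[0.3, -1.2, 0.6], [0, 0, -0.065], 30],
    [[0.6, -1.1, 0.6], [0, 0, -0.065], 30],
    [[0.7, -0.8, 0.5], [0, 0, -0.06], 30],
    [[0.4, 0, 0.2], [0, 0, 0], 30],
    [[0, 0, 0], [0, 0, 0], 30],
    [[0, 0, 0], [0, 0, 0], 30],
  ],
)

```text
time: 60.38
ee_pos: [0.4242, 0.1693, 0.1021]
eef_rot: [0.985, 0.171, 0.0, 0.001]
ft_force: [-0.0, -0.2, -5.6]
width: 0.0456
grip_force: 40.0
```

```bash
python3 s.py; python3 corr.py .421 .1728 .101 20
```

```text
60.375 [0.4242 0.1693 0.1021] F [-0.04 -0.19 -5.61] Ttool [0.025 0.009 0.023] 0.04562855228549562 39.99567246995866 q [ 0.72  0.33 -1.33  1.98  0.36  1.1  -1.99] tilt -0.0
t 60.375 turn [ 0.002  0.    -0.006] shift now-axes cm [-0.18 -0.44  0.11] goal-axes [-0.18 -0.44  0.11] [ 0.72  0.33 -1.33  1.98  0.36  1.1  -1.99] [0.4242 0.1693 0.1021]
```

Request:
move_arm(
  targets=[
    [[-0.15, -0.25, 0.1], [0.002, 0, -0.006], 30],
    [[0, -0.2, 0], [0, 0, 0], 30],
    [[0, 0, 0], [0, 0, 0], 30],
    [[0, 0, 0], [0, 0, 0], 30],
    [[0, 0, 0], [0, 0, 0], 30],
    [[0, 0, 0], [0, 0, 0], 30],
  ],
)

```text
time: 61.12
ee_pos: [0.4214, 0.1735, 0.1011]
eef_rot: [0.985, 0.174, 0.0, -0.0]
ft_force: [-0.4, -0.4, -5.3]
width: 0.0455
grip_force: 40.0
```

```bash
python3 s.py; python3 corr.py .421 .1728 .101 20; python3 - <<'E'
from h import *
t=cam('top'); s=cam('scene'); x=np.array([.94,.342,0]); w=np.array([.515,.207,.112])
c=s['image'][200:310,140:300]; b=t['image'][130:230,180:325]
b=cv2.resize(b,(580,400),interpolation=cv2.INTER_CUBIC)[:,:380]
cv2.imwrite('pics/end.png',np.hstack([cv2.resize(c,(420,289),interpolation=cv2.INTER_CUBIC),cv2.resize(b,(275,289))]))
E
```

```text
61.125 [0.4214 0.1735 0.1011] F [-0.39 -0.4  -5.34] Ttool [-0.046  0.028 -0.038] 0.04550146503342363 39.99578914605081 q [ 0.72  0.33 -1.33  1.99  0.36  1.1  -1.99] tilt 0.0
t 61.125 turn [-0.001 -0.     0.001] shift now-axes cm [-0.06  0.06  0.01] goal-axes [-0.06  0.06  0.01] [ 0.72  0.33 -1.33  1.99  0.36  1.1  -1.99] [0.4214 0.1735 0.1011]
```

View pics/end.png

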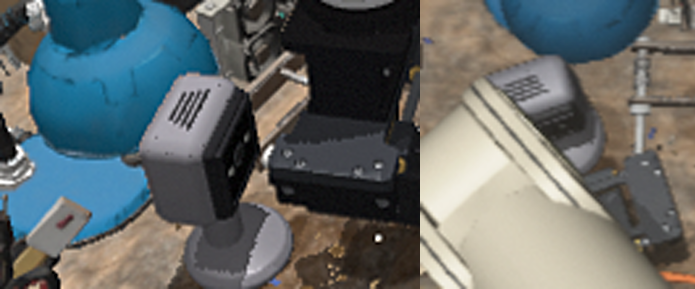

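The scene view shows the scanner clear, with the gripper in front of its window and the brick hidden behind the gripper body. I'll take one wrist look to confirm the brick sits straight in the grip.

```bash
python3 - <<'E'
from h import *
c=cam('wrist'); cv2.imwrite('pics/we.png',cv2.convertScaleAbs(c['image'],alpha=1.6,beta=15))
x=np.array([.94,.342,0]);b=np.array([.4214,.1735,.112])
print('sticker centre',proj(c,b+.05*x),'top edge',proj(c,b+.05*x+[0,0,.028]),'rear top',proj(c,b-.05*x+[0,0,.028]),'window',proj(c,[.515,.207,.112]), 'head top front',proj(c,[.515,.207,.154]))
E
```

```text
sticker centre [319.85051449 166.25324717] top edge [319.93062951 175.15015049] rear top [319.72910504 358.08049057] window [320.99917736  67.13682549] head top front [321.62955078  42.89345459]
```

View pics/we.png

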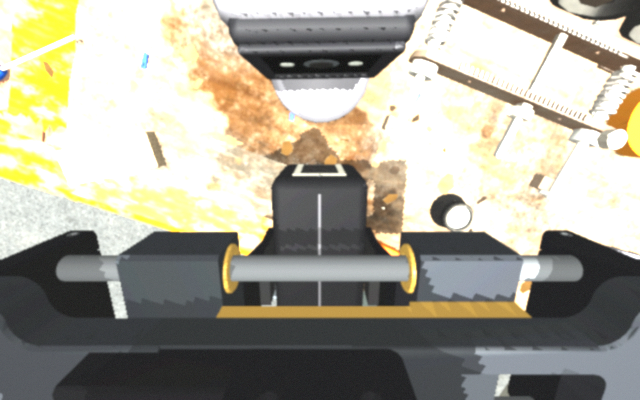

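The wrist view shows the brick straight in the grip. Its sticker is at (320,172), directly facing the lens at (321,64), and the scanner front is square to it. I'm handing in.

```bash
python3 -c "
from bench import r
print(r.close_job())"
```

```text
the job is handed in; nothing more can be done
None
```

I handed the job in at about 61 s with the middle brick held level and squarely facing the scanner window, about 5 cm from the glass. It was picked as the rattler by elimination: I never felt a clear rattle in it, but the left and right bricks tested quiet. Those two are back in their own bays.

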